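# Comb the cheese sticks home

## Task

Take the wooden rake from its rest and comb the four scattered sticks towards the tray's stop batten until they lie flat and parallel, side by side with no gaps, pressed firmly against the batten for a moment by the rake. Go by feel - a firm push but never a shove, neither on the row nor down on the tray - and move the sticks with the rake only, for they are washed and must not be touched by the gripper. Then hang the rake back in its rest, leave the row tight, and leave the cheeses and the brush where they are.

Things in the scene. Friction and masses are not known exactly. Their poses are not given: they have to be found in the camera images.
- tray: Dark wooden stick tray, fixed: a board 250 (its x) by 220 (its y) by 14 mm thick, origin at the centre of its underside, so the floor for the sticks is at z = 14 mm. A stop batten along y, 20 mm thick and 16 mm above the floor, closes its end at -x, the end nearer the robot; side rails (inner faces at y = -100 and +100 mm) stand 12 mm above the floor; the end at +x is open.
- tray_stop (a point): Middle of the batten's inner face at floor level, 105 mm towards -x from the tray's centre, 14 mm above its underside; axes as the tray's. The sticks are to lie along y, packed from this face towards +x. A firm push on the row is 6 to 9 N; above 12 N, on the row or down on the board, it is a shove and spoils the soft wood.
- stick1_center (a point): Centre of stick 1 of 4 (counted from the batten): a square-edged spruce stick 120 mm long (its y axis), 12 mm high and 7 to 18 mm wide (its x axis; split by hand, all differ, the width is not known more exactly), 16 g, lying loose on the tray floor.
- stick2_center (a point): Centre of stick 2 of 4 (counted from the batten): a square-edged spruce stick 120 mm long (its y axis), 12 mm high and 7 to 18 mm wide (its x axis; split by hand, all differ, the width is not known more exactly), 16 g, lying loose on the tray floor.
- stick3_center (a point): Centre of stick 3 of 4 (counted from the batten): a square-edged spruce stick 120 mm long (its y axis), 12 mm high and 7 to 18 mm wide (its x axis; split by hand, all differ, the width is not known more exactly), 16 g, lying loose on the tray floor.
- stick4_center (a point): Centre of stick 4 of 4 (counted from the batten): a square-edged spruce stick 120 mm long (its y axis), 12 mm high and 7 to 18 mm wide (its x axis; split by hand, all differ, the width is not known more exactly), 16 g, lying loose on the tray floor.
- rake_grip (a point): Centre of the upright grip of the rake: 18 mm thick (its x) by 36 mm wide (its y) with parallel faces, free for 35 mm above and 33 mm below this point. The rake is one rigid wooden piece of 0.14 to 0.28 kg. z is up when it hangs in its rest.
- rake: The rake; origin midway between the tips of its tines, 96 mm below the grip's centre; axes as the grip's. Six round tines, 8 mm thick, in one line along y, 20 mm apart (the outer ones 50 mm from the middle), hang from a head bar 22 (x) by 160 (y) by 20 mm high whose underside is 40 mm above the tips.
- rest: The rake's rest, dark wood, fixed: a foot 70 (x) by 190 (y) by 12 mm, with two forked uprights 14 mm thick centred 71 mm either side of the middle along y. Origin: centre of the foot's underside.
- rest_seat (a point): Middle of the rest, level with its forks' seats, 55 mm above its underside; axes as the rest's. The rake's bar lies along y with its underside on both seats, tines hanging between the uprights, so the grip's centre is 56 mm above this point; either way round will do. The cheeks of the forks rise about 20 mm, 30 mm apart at the seat, 45 mm at the mouth.
- cheese1_center (a point): Centre of a cheese wheel 112 mm across and 40 mm high on the bench: a bystander.
- cheese2_center (a point): Centre of a cheese wheel 108 mm across and 37 mm high on the bench: a bystander.
- brush_center (a point): Middle of a wooden scrubbing brush, 120 by 45 by 40 mm, on the bench: a bystander.
Not all that is in view belongs to the job. What is shaped like the part that bears stick3_center but red or turquoise is not meant.

How it is judged:
On the way, in this order (a step that is already met when the one before it is completed fails the run):
1. the rake is lifted clear of its rest (z of rake_grip in the frame of rest_seat above 0.085 m), for 0.1 s.
2. the sticks lie parallel and close against the batten and the rake presses on the row with at least 4 N (x of stick1_center in the frame of tray below -0.093 m and angle between the y axis of each of stick1_center, stick2_center, stick3_center, stick4_center and the y axis of tray, either way round below 0.05 rad and z of stick1_center in the frame of tray between 0.017 and 0.023 m and y of stick1_center in the frame of tray between -0.05 and 0.05 m and x of stick2_center in the frame of tray below -0.076 m and z of stick2_center in the frame of tray between 0.017 and 0.023 m and y of stick2_center in the frame of tray between -0.05 and 0.05 m and x of stick3_center in the frame of tray below -0.064 m and z of stick3_center in the frame of tray between 0.017 and 0.023 m and y of stick3_center in the frame of tray between -0.05 and 0.05 m and x of stick4_center in the frame of tray below -0.0515 m and z of stick4_center in the frame of tray between 0.017 and 0.023 m and y of stick4_center in the frame of tray between -0.05 and 0.05 m and (contact force between rake and stick1 above 4 N or contact force between rake and stick2 above 4 N or contact force between rake and stick3 above 4 N or contact force between rake and stick4 above 4 N)), for 0.15 s.
At the end, for the whole second after the job is handed in: The sticks rest flat on the tray, parallel to the batten (0.05 rad), each within 3 mm of its place in a solid row against it and 50 mm of the tray's midline; the rake rests in its forks, bar on both seats (4 mm in height, 10 mm across, 14 mm along), upright (0.1 rad) (x of stick1_center in the frame of tray below -0.093 m and angle between the y axis of each of stick1_center, stick2_center, stick3_center, stick4_center and the y axis of tray, either way round below 0.05 rad and z of stick1_center in the frame of tray between 0.017 and 0.023 m and y of stick1_center in the frame of tray between -0.05 and 0.05 m and x of stick2_center in the frame of tray below -0.076 m and z of stick2_center in the frame of tray between 0.017 and 0.023 m and y of stick2_center in the frame of tray between -0.05 and 0.05 m and x of stick3_center in the frame of tray below -0.064 m and z of stick3_center in the frame of tray between 0.017 and 0.023 m and y of stick3_center in the frame of tray between -0.05 and 0.05 m and x of stick4_center in the frame of tray below -0.0515 m and z of stick4_center in the frame of tray between 0.017 and 0.023 m and y of stick4_center in the frame of tray between -0.05 and 0.05 m and linear speed of each of stick1, stick2, stick3, stick4, rake below 0.02 m/s and z of rake_grip in the frame of rest_seat between 0.052 and 0.06 m and x of rake_grip in the frame of rest_seat between -0.01 and 0.01 m and y of rake_grip in the frame of rest_seat between -0.014 and 0.014 m and angle between rake_grip's own z axis and vertical below 0.1 rad); the robot touches nothing.
It fails at once if the rake pushes a stick with more than 12 N (contact force between rake and stick1 above 12 N or contact force between rake and stick2 above 12 N or contact force between rake and stick3 above 12 N or contact force between rake and stick4 above 12 N).
It fails at once if the rake presses on the tray with more than 12 N (contact force between rake and tray above 12 N).
It fails at once if the gripper or arm touches a stick (contact force between any of the fingers, the arm and stick1 above 0.3 N or contact force between any of the fingers, the arm and stick2 above 0.3 N or contact force between any of the fingers, the arm and stick3 above 0.3 N or contact force between any of the fingers, the arm and stick4 above 0.3 N).
It fails at once if a cheese or the brush is moved by more than 15 mm (distance of any of cheese1_center, cheese2_center, brush_center from where it was at the start of the episode above 0.015 m).
It also fails if it takes over 51 s, if anything falls off the work surface, if the arm or the gripper's body presses on something with over 40 N, if the wrist force passes 120 N, or if a joint passes its speed limit or range.

## Robot

A 6-joint arm with a two-finger parallel gripper is mounted at the origin on the work surface. World frame = base frame: x ahead of the robot, y to its left, z up, the work surface at z = 0. Lengths are in m, angles in rad, forces in N, time in s.
With the tool pointing down it reaches from about 0.375 to 0.9 m from the base axis. Payload 3.1 kg.
Tool frame: the origin (TCP) lies on the centre line of the jaws, within the pads' length; the fingertips stand 25 mm ahead of it and the grasp point (between the pads) lies 6 mm ahead of it; z points along the fingers, y is the line along which they close (so a half turn about z gives the same grasp; the last joint's range is limited). The gripper opens to 85 mm and grips with 20 to 120 N. Pads are 22 mm wide; open, the fingers measure 114 mm over their backs; the gripper's body (76 mm by 85 mm) begins 54 mm behind the grasp point. The pads swing forward as they close: fully open they stand 13 mm farther back than shut.
Start: joints at [1.169, 0.527, 1.433, -0, 1.181, -0.178], TCP at [0.139, 0.609, 0.256] pointing down, gripper open.
Joint ranges: [-3.08, 3.08], [-0.75, 2.2], [0.22, 2.44], [-1.43, 4.57], [0, 2.65], [-2.85, 2.85]. Speed limits (rad/s): [2.79, 2.79, 3.14, 3.14, 3.14, 3.14].

## Interface

Orientations are given as a rotation vector (axis times angle).
In Python, from station import robot, viewer, finder gives the robot as it stands.
- The arm moves only by the tool step_arm, never from a script. Its argument "rows" is a list of rows, each an object of numbers: "dx", "dy", "dz": the shift along the tool's x, y, z each as a share of 0.04 m, from -1 to 1; "turn": the turn about the tool's z as a share of 8 degrees, from -1 to 1. In form: [{"dx": .., "dy": .., "dz": .., "turn": ..}, ...]. A call has 1 to 12 rows; each row shifts and turns the commanded pose from where the row before left it, along the tool's axes as they then stand; what a row does not reach is not made up. A row lasts 1/8 s, in which the tool goes at most 62.5 mm and 10.7 degrees, less where a joint would pass 70% of its speed; a pose out of reach is approached as far as the arm can. A call with a number of a shift or a turn outside -1 to 1 is refused whole. A call with a gripper value outside its range is refused whole. "gripper" is the opening, from -1 (shut) to 1 (fully open), so that 0 is half open, set as the call begins (left out, the last holds). The fingers move at their own pace and stop on an object; "newtons" is the grip in N (left out, the last holds). Time passes only in rows, so rows that do not move let the fingers close. It gives the time, the measured TCP pose, the force, the opening and the grip force at its end, in the units of the state.
- robot.sense(): the state, without advancing time (a new reading comes with each control period).
- viewer.capture(name): name is "scene" or "top" or "wrist"; returns a dict with "color" (420x560x3 uint8, red, green, blue), "camera_matrix" (3x3 intrinsics, pixels), "rvec" (rotation vector, rad) and "tvec" (3), from world to camera coordinates, as OpenCV has them. Camera axes: x right, y down, z forward; pixel columns grow to the right and rows downward; lengths in m; the calibration is good to about 2 mm. A picture is of the moment at which its call begins. There is no depth.
- robot.hand_in(): hands the job in; it is judged then, once.
Trained networks look in a picture, given as the dict that the camera call returned (one of the last four; its "shot" number tells which), for a name from the list of things; names that differ only in an ending like _2 or _b are one class to them, and where a whole thing is asked for, a point or a joint stands for the part that bears it (a point fixed in the world has none). Each returns a list of dicts, best first, with "p" (0 to 1); they miss things now and then, are a little off and sometimes report something else, mostly with a low value. They report only what shows in the picture. A call takes as long as a camera call. They do not tell look-alikes from the thing itself.
- finder.boxes_of(picture, query): "at" ([x, y, z] in m, in the coordinates of the camera as it stood for that picture, good to about 4 mm: the middle of the surface that is visible of it).
The state is a dict: "time": time; "joint_positions": joint angles; "qvel": joint speeds; "joint_efforts": joint torques, N m; "eef_pos": TCP position; "tool_rot": TCP orientation; "ft_force": force on the tool from outside, world axes, zero at the start; "torque": the same for the moment, N m; "finger_gap": opening from 0.0 (shut) to 1.0 (fully open); "finger_force": force on a finger pad.
Only numpy, scipy, OpenCV 4.12 (cv2) and the standard library are available. Lean on these libraries where they do the work, as an engineer would, in place of code of your own. Each camera call takes 0.05 s, during which the arm holds its last target. There are 200 camera calls.

## Working session

There is one attempt and no reset: what is moved stays moved. The work goes in short steps, Python scripts to look and compute and a tool call to move; the robot and the scene stay as the last step left them, time stands still between calls to the robot, and variables do not carry over. Pictures are saved under pics/ and viewed, at most 10 in all, crops included, and the job is handed in when it is done.

Besides the shell and the picture viewer there is one more tool, called after ">>>" by a JSON object that holds its "op" and its "data". step_arm: Moves the arm, as the interface text tells. Shift numbers are shares of 0.04 m and turn numbers shares of 8 degrees, none past 1 either way. Its arguments: {"type":"object","properties":{"rows":{"type":"array"},"gripper":{"type":"number"},"newtons":{"type":"number"}},"required":["rows"]}

```bash
mkdir -p pics; ls; cat > h.py <<'E'
import numpy as np, cv2
from station import robot, viewer, finder
def shot(n,f=None):
    p=viewer.capture(n)
    if f: cv2.imwrite('pics/'+f,p['color'][:,:,::-1])
    return p
def R(p): return cv2.Rodrigues(np.array(p['rvec'],float))[0]
def w(p,c): return R(p).T@(np.array(c)-np.array(p['tvec']).ravel())
def px(p,X): return cv2.projectPoints(np.array(X,float).reshape(-1,3),np.array(p['rvec'],float),np.array(p['tvec'],float),np.array(p['camera_matrix']),None)[0].reshape(-1,2)
def ray(p,u,v,z):
    K=np.array(p['camera_matrix']); d=R(p).T@np.linalg.solve(K,[u,v,1]); o=-R(p).T@np.array(p['tvec']).ravel()
    return o+d*(z-o[2])/d[2]
def find(p,q,k=6):
    for r in finder.boxes_of(p,q)[:k]:
        X=w(p,r['at']); print(q,round(r['p'],2),X.round(3),px(p,X)[0].round())
E
python3 - <<'E'
from h import *
s=robot.sense(); print(s)
a=shot('scene','s0.png'); b=shot('top','t0.png')
cv2.imwrite('pics/both.png',np.hstack([cv2.resize(x['color'][:,:,::-1],(400,300)) for x in(a,b)]))
for q in ['tray','rake','rake_grip','rest','stick1_center','cheese1_center','brush_center']: find(b,q)
for q in ['rake_grip','rest','rake']: find(a,q)
E
```

```text
pics
{'time': 0.0, 'joint_positions': array([ 1.16846541e+00,  5.28458176e-01,  1.43393810e+00, -1.06375575e-05,
        1.18137694e+00, -1.78501704e-01]), 'qvel': array([-0.00183744,  0.0016525 ,  0.00070815, -0.00053315,  0.00202527,
        0.00138647]), 'joint_efforts': array([-8.80335028e-04, -4.42345154e+01, -1.78026527e+01, -4.60152514e-04,
        8.35897081e-03,  5.61321187e-06]), 'eef_pos': array([0.13843432, 0.60878339, 0.25532708]), 'tool_rot': array([-0.35078143, -3.12132701,  0.00328557]), 'ft_force': array([ 0.0301408 , -0.04820406,  0.05896779]), 'torque': array([ 0.03942772, -0.05045644,  0.0009412 ]), 'finger_force': 0.0, 'finger_gap': 1.0026968131545313}
tray 0.78 [ 0.544 -0.179  0.01 ] [348. 208.]
rake 0.94 [0.55  0.18  0.073] [221. 206.]
rake_grip 0.63 [0.551 0.18  0.075] [221. 206.]
rake_grip 0.34 [ 0.547 -0.41   0.039] [430. 205.]
rest 0.71 [0.538 0.181 0.011] [223. 212.]
stick1_center 0.48 [ 0.484 -0.209  0.027] [360. 228.]
cheese1_center 0.67 [ 0.547 -0.415  0.04 ] [433. 205.]
brush_center 0.65 [0.732 0.014 0.038] [280. 143.]
rake_grip 0.72 [0.56  0.181 0.076] [344. 201.]
rest 0.61 [0.571 0.173 0.013] [340. 220.]
rake 0.75 [0.562 0.181 0.073] [344. 202.]
rake 0.52 [ 0.527 -0.181  0.029] [193. 239.]
```

View pics/t0.png

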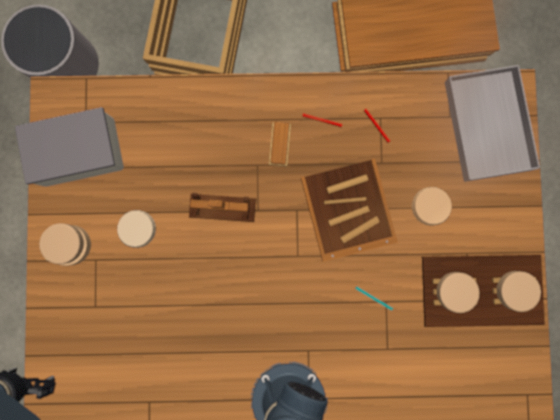

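View pics/s0.png

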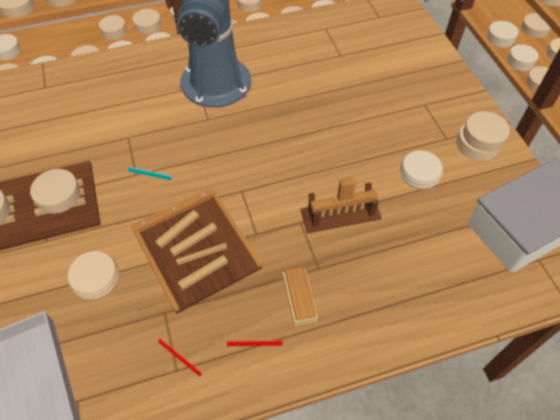

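The picture "top" shows the rake in its rest at about (221,206), with the tray and its 4 wooden sticks centred on (348,208). The batten end is at the bottom. Look-alikes for the sticks are red (322,120) and (377,126) and turquoise (374,298), plus the board's cheese supports at (437,290); none of these is meant. The rake has only one candidate, since the 0.34 hit at (430,205) is a cheese. Next is one close crop.

```bash
python3 - <<'E'
from h import *
c=cv2.imread('pics/t0.png')[150:270,180:340+80]; cv2.imwrite('pics/c0.png',cv2.resize(c,None,fx=3.3,fy=3.3,interpolation=cv2.INTER_CUBIC))
E
```

```text
(no output)
```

View pics/c0.png

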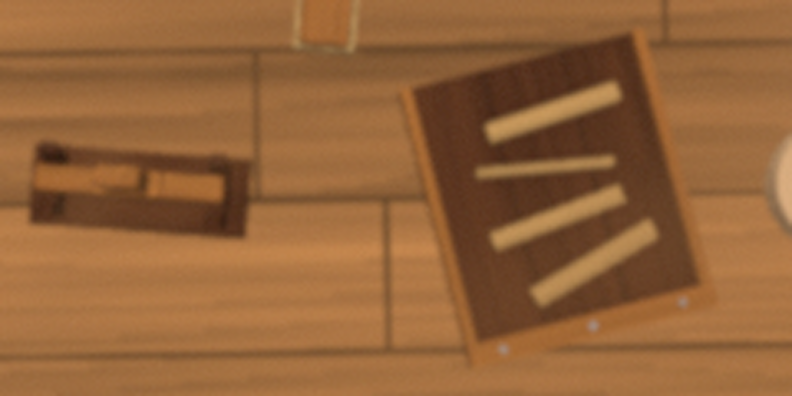

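The crop shows the rest's foot from (38,145) to (245,237) with the rake bar across it. The tray's corners are at (402,90), (640,30), (715,300) and (472,362), and the pegged batten is along the bottom.

```bash
python3 - <<'E'
from h import *
b=shot('top')
def q(L,z):
    P=np.array([ray(b,180+u/3.3,150+v/3.3,z)[:2] for u,v in L]); print(P.round(3),P.mean(0).round(3))
    e1=P[1]-P[0]+P[2]-P[3]; e2=P[0]-P[3]+P[1]-P[2]
    print(np.linalg.norm(e1)/2,np.linalg.norm(e2)/2,np.degrees([np.arctan2(*-e1[::1]*[1,1])if 0 else np.arctan2(e1[0],-e1[1]),np.arctan2(e2[1],e2[0])]))
q([(402,90),(640,30),(715,300),(472,362)],.026)
q([(38,145),(250,158),(245,237),(30,222)],.012)
E
```

```text
[[ 0.633 -0.046]
 [ 0.682 -0.255]
 [ 0.446 -0.313]
 [ 0.396 -0.102]] [ 0.539 -0.179]
0.21562081102171723 0.24310437525095493 [13.30115989 13.55395703]
[[0.591 0.273]
 [0.577 0.088]
 [0.507 0.093]
 [0.524 0.28 ]] [0.55  0.183]
0.18701037577147198 0.06851879642760945 [-4.68069251 -5.15918652]
```

>>> {"op": "step_arm", "data": {"rows": [{"dx":-1,"dy":-0.67},{"dx":-1,"dy":-0.67},{"dx":-1,"dy":-0.67},{"dx":-1,"dy":-0.67},{"dx":-1,"dy":-0.67},{"dx":-1,"dy":-0.67},{"dx":-1,"dy":-0.67},{"dx":-1,"dy":-0.67},{"dx":-1,"dy":-0.67},{"dx":-1,"dy":-0.67},{"dx":-1,"dy":-0.67},{"dx":-1,"dy":-0.67}], "gripper": 1}}

```text
schema error: expected keys dx, dy, dz, turn
```

>>> {"op": "step_arm", "data": {"rows": [{"turn":1},{"turn":1},{"turn":1},{"turn":1},{"turn":1},{"turn":1},{"turn":1},{"turn":1},{"turn":1},{"turn":1},{"turn":0.26},{}]}}

```text
schema error: expected keys dx, dy, dz, turn
```

```bash
cat >> h.py <<'E'
def pose():
    s=robot.sense(); Rt=cv2.Rodrigues(np.array(s['tool_rot'],float))[0]
    return s,np.array(s['eef_pos']),Rt
def yawy(Rt): return np.degrees(np.arctan2(Rt[1,1],Rt[0,1]))
def go(X,yaw=None):
    s,p,Rt=pose(); print('t',round(s['time'],2),'tcp',p.round(4),'yawy',yawy(Rt).round(2),'F',np.array(s['ft_force']).round(2),'units',(Rt.T@(np.array(X)-p)/.04).round(3),end=' ')
    if yaw is not None: print('turn',((yawy(Rt)-yaw)/8).round(3))
    else: print()
E
python3 - <<'E'
from h import *
p=shot('wrist','w1.png')
for q in ['rake','rake_grip','rest']: find(p,q)
go([.55,.183,.2],-4.9)
E
```

```text
t 0.85 tcp [0.1387 0.6094 0.2564] yawy 77.18 F [-0.24  0.32 -0.06] units [-12.392  -8.113   1.409] turn 10.26
```

View pics/w1.png

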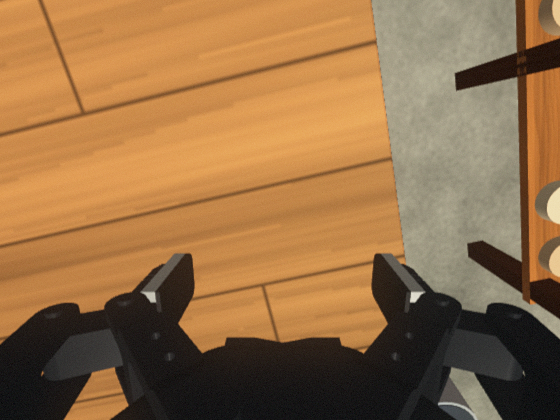

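The picture still shows the start pose (fingers at (180,280) and (390,280), bench edge at column 390). The calls were refused because every row needs all four keys.

>>> {"op": "step_arm", "data": {"rows": [{"dx":-1,"dy":-0.67,"dz":0,"turn":0},{"dx":-1,"dy":-0.67,"dz":0,"turn":0},{"dx":-1,"dy":-0.67,"dz":0,"turn":0},{"dx":-1,"dy":-0.67,"dz":0,"turn":0},{"dx":-1,"dy":-0.67,"dz":0,"turn":0},{"dx":-1,"dy":-0.67,"dz":0,"turn":0},{"dx":-1,"dy":-0.67,"dz":0,"turn":0},{"dx":-1,"dy":-0.67,"dz":0,"turn":0},{"dx":-1,"dy":-0.67,"dz":0,"turn":0},{"dx":-1,"dy":-0.67,"dz":0,"turn":0},{"dx":-1,"dy":-0.67,"dz":0,"turn":0},{"dx":-1,"dy":-0.67,"dz":0,"turn":0}], "gripper": 1}}

```text
time: 2.35
eef_pos: [0.5364, 0.1881, 0.2565]
tool_rot: [0.351, 3.121, 0.0]
ft_force: [0.4, -0.5, 0.0]
finger_gap: 1.0
finger_force: 0.0
```

>>> {"op": "step_arm", "data": {"rows": [{"dx":0,"dy":0,"dz":0,"turn":1},{"dx":0,"dy":0,"dz":0,"turn":1},{"dx":0,"dy":0,"dz":0,"turn":1},{"dx":0,"dy":0,"dz":0,"turn":1},{"dx":0,"dy":0,"dz":0,"turn":1},{"dx":0,"dy":0,"dz":0,"turn":1},{"dx":0,"dy":0,"dz":0,"turn":1},{"dx":0,"dy":0,"dz":0,"turn":1},{"dx":0,"dy":0,"dz":0,"turn":1},{"dx":0,"dy":0,"dz":0,"turn":1},{"dx":0,"dy":0,"dz":0,"turn":0.26},{"dx":0,"dy":0,"dz":0,"turn":0}]}}

```text
time: 3.85
eef_pos: [0.5353, 0.1893, 0.2563]
tool_rot: [2.313, 2.126, 0.0]
ft_force: [0.2, -0.0, 0.3]
finger_gap: 1.001
finger_force: 0.0
```

```bash
python3 - <<'E'
from h import *
p=shot('wrist','w2.png')
for q in ['rake','rake_grip','rest']: find(p,q)
go([.55,.183,.2],-4.9)
E
```

```text
rake 0.78 [0.551 0.203 0.074] [297. 182.]
rake_grip 0.89 [0.549 0.198 0.074] [296. 186.]
rest 0.58 [0.536 0.199 0.016] [283. 178.]
t 4.05 tcp [0.5353 0.1893 0.2563] yawy -4.86 F [-0.23 -0.5  -0.11] units [-0.126  0.379  1.408] turn 0.005
```

View pics/w2.png

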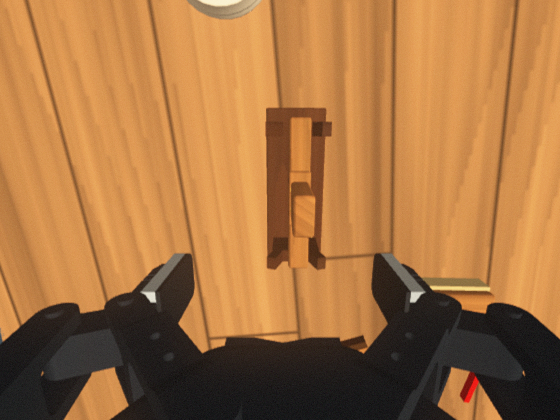

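The wrist view shows the rest's foot spanning (267,108)–(325,268). The bar runs from (301,117) to (299,268), and the grip's top face is centred at about (304,216).

```bash
python3 - <<'E'
from h import *
p=shot('wrist')
g=cv2.cvtColor(p['color'],cv2.COLOR_RGB2GRAY).astype(float)
for n,u,v,z in [('foot',267,108,.012),('foot',326,108,.012),('foot',325,268,.012),('foot',267,268,.012),('bar far',301,117,.075),('bar near',298.5,268,.075),('grip',294,197,.146),('g',313,195,.146),('g',315,236,.146),('g',294,236,.146)]:
    print(n,ray(p,u,v,z).round(4))
c=p['color'][100:280,255:340,::-1]; cv2.imwrite('pics/c2.png',cv2.resize(c,None,fx=3.3,fy=3.3,interpolation=cv2.INTER_CUBIC))
E
```

```text
foot [0.525  0.2805 0.012 ]
foot [0.5928 0.2747 0.012 ]
foot [0.582  0.0733 0.012 ]
foot [0.5052 0.0798 0.012 ]
bar far [0.5594 0.2651 0.075 ]
bar near [0.5458 0.1073 0.075 ]
grip [0.5454 0.2033 0.146 ]
g [0.5603 0.2036 0.146 ]
g [0.56   0.1695 0.146 ]
g [0.543 0.171 0.146]
```

View pics/c2.png

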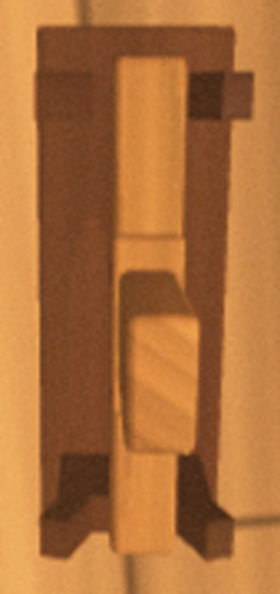

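>>> {"op": "step_arm", "data": {"rows": [{"dx":-0.02,"dy":0.42,"dz":0,"turn":0},{"dx":0,"dy":0,"dz":0.87,"turn":0},{"dx":0,"dy":0,"dz":0.87,"turn":0},{"dx":0,"dy":0,"dz":0.87,"turn":0},{"dx":0,"dy":0,"dz":0.87,"turn":0},{"dx":0,"dy":0,"dz":0,"turn":0},{"dx":0,"dy":0,"dz":0,"turn":0}]}}

```text
time: 4.97
eef_pos: [0.5535, 0.1871, 0.1179]
tool_rot: [2.314, 2.123, 0.003]
ft_force: [0.4, 0.2, -0.7]
finger_gap: 1.001
finger_force: 0.0
```

>>> {"op": "step_arm", "data": {"rows": [{"dx":0,"dy":0,"dz":0,"turn":0},{"dx":0,"dy":0,"dz":0,"turn":0},{"dx":0,"dy":0,"dz":0,"turn":0},{"dx":0,"dy":0,"dz":0,"turn":0},{"dx":0,"dy":0,"dz":0,"turn":0},{"dx":0,"dy":0,"dz":0,"turn":0}], "gripper": -1, "newtons": 80}}

```text
time: 5.72
eef_pos: [0.5523, 0.1871, 0.1177]
tool_rot: [2.314, 2.124, 0.001]
ft_force: [0.7, 0.3, 5.5]
finger_gap: 0.203
finger_force: 78.7
```

```bash
python3 - <<'E'
from h import *
b=shot('top')
a=np.radians(13.4); T=np.array([[np.cos(a),np.sin(a)],[-np.sin(a),np.cos(a)]]); c=np.array([.539,-.179])
t=lambda X:T@(X-c)
for L in [((485,130),(620,90)),((476,173),(615,160)),((492,241),(625,193)),((536,298),(655,228))]:
    P=[t(ray(b,180+u/3.3,150+v/3.3,.026)[:2]) for u,v in L]; print((np.array(P)*1000).round(), ((P[0]+P[1])*500).round())
s=c+T.T@[.105,0]; print(s); go([*s,.2],13.4)
E
```

```text
[[ 70.  46.]
 [ 75. -76.]] [ 73. -15.]
[[ 36.  63.]
 [ 17. -56.]] [26.  4.]
[[-25.  65.]
 [-13. -57.]] [-19.   4.]
[[-82.  41.]
 [-49. -75.]] [-65. -17.]
[ 0.64114147 -0.15466647]
t 5.78 tcp [0.5523 0.1871 0.1178] yawy -4.9 F [-1.15  0.45  5.39] units [-8.324  2.944 -2.055] turn -2.287
```

>>> {"op": "step_arm", "data": {"rows": [{"dx":0,"dy":0,"dz":-0.3,"turn":0},{"dx":0,"dy":0,"dz":-0.6,"turn":0},{"dx":0,"dy":0,"dz":-0.6,"turn":0},{"dx":0,"dy":0,"dz":-0.6,"turn":0},{"dx":0,"dy":0,"dz":0,"turn":0},{"dx":0,"dy":0,"dz":0,"turn":0}]}}

```text
time: 6.52
eef_pos: [0.5511, 0.1869, 0.2002]
tool_rot: [-2.314, -2.124, 0.003]
ft_force: [0.2, 0.5, -3.9]
finger_gap: 0.202
finger_force: 78.4
```

>>> {"op": "step_arm", "data": {"rows": [{"dx":-0.844,"dy":0.301,"dz":0,"turn":0},{"dx":-0.844,"dy":0.301,"dz":0,"turn":0},{"dx":-0.844,"dy":0.301,"dz":0,"turn":0},{"dx":-0.844,"dy":0.301,"dz":0,"turn":0},{"dx":-0.844,"dy":0.301,"dz":0,"turn":0},{"dx":-0.844,"dy":0.301,"dz":0,"turn":0},{"dx":-0.844,"dy":0.301,"dz":0,"turn":0},{"dx":-0.844,"dy":0.301,"dz":0,"turn":0},{"dx":-0.844,"dy":0.301,"dz":0,"turn":0},{"dx":-0.844,"dy":0.301,"dz":0,"turn":0}]}}

```text
time: 7.78
eef_pos: [0.6423, -0.1603, 0.1989]
tool_rot: [-2.312, -2.122, 0.002]
ft_force: [0.1, -1.2, -3.0]
finger_gap: 0.202
finger_force: 78.3
```

>>> {"op": "step_arm", "data": {"rows": [{"dx":0,"dy":0,"dz":0,"turn":-0.8},{"dx":0,"dy":0,"dz":0,"turn":-0.8},{"dx":0,"dy":0,"dz":0,"turn":-0.69},{"dx":0,"dy":0,"dz":0,"turn":0},{"dx":0,"dy":0,"dz":0,"turn":0}]}}

```text
time: 8.4
eef_pos: [0.6426, -0.1593, 0.2]
tool_rot: [-1.947, -2.463, 0.001]
ft_force: [-0.5, -0.8, -1.9]
finger_gap: 0.202
finger_force: 78.3
```

```bash
python3 - <<'E'
from h import *
p=shot('wrist'); q=shot('scene'); t=shot('top')
im=np.hstack([cv2.resize(p['color'],(400,300)),cv2.resize(q['color'][170:320,110:310],(400,300))])[:,:,::-1]
cv2.imwrite('pics/c3.png',im)
go([.6423,-.1596,.1207],13.4)
E
```

```text
t 8.55 tcp [ 0.643  -0.1595  0.2008] yawy 13.38 F [ 0.46 -0.41 -2.85] units [ 1.000e-03 -1.600e-02  2.002e+00] turn -0.002
```

View pics/c3.png

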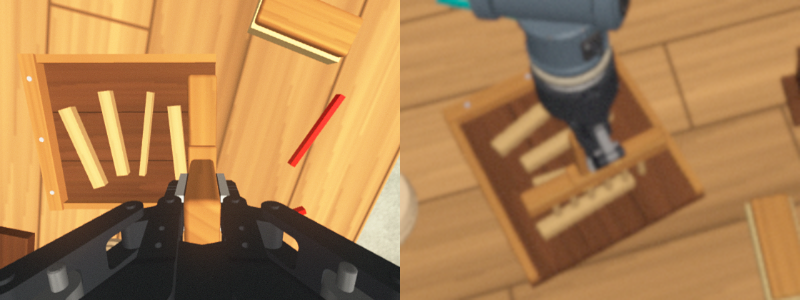

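The wrist view (left) shows the tray with the pegged batten at its left end and the four sticks at columns 82, 113, 146 and 178. The bar's far end covers (203,110), close to the open end. I'll check the assumed tray pose by projection.

```bash
python3 - <<'E'
from h import *
p=shot('wrist')
a=np.radians(13.4); M=np.array([[np.cos(a),-np.sin(a)],[np.sin(a),np.cos(a)]]); c=np.array([.539,-.179])
for x,y,z in [(-125,110,30),(125,110,26),(-105,-100,30),(-105,100,30),(-105,-100,14)]:
    print(x,y,z,(px(p,[*(c+M@[x/1e3,y/1e3]),z/1e3])[0]/1.4).round(1))
# image measured -> tray frame
for n,u,v,z in [('TL',22,55,.030),('TR',216,55,.026),('batten in top',41,55,.03),('bat in bottom',65,206,.03),('s4 top R',181,106,.026),('s4 bot R',188,172,.026),('bar R',216,100,.156),('bar L',190,100,.156)]:
    X=ray(p,u*1.4,v*1.4,z); print(n,X.round(4),(M.T@(X[:2]-c)*1e3).round(1))
E
```

```text
-125 110 30 [17.4 51.9]
125 110 26 [217.   52.4]
-105 -100 30 [ 61.8 203.2]
-105 100 30 [35.  60.4]
-105 -100 14 [ 68.3 198.1]
TL [ 0.3976 -0.1033  0.03  ] [-120.   106.4]
TR [ 0.6346 -0.0463  0.026 ] [123.7 107. ]
batten in top [ 0.4208 -0.0978  0.03  ] [-96.1 106.4]
bat in bottom [ 0.465  -0.3043  0.03  ] [-101.  -104.7]
s4 top R [ 0.6045 -0.1189  0.026 ] [77.6 43.3]
s4 bot R [ 0.6341 -0.2093  0.026 ] [ 85.4 -51.5]
bar R [ 0.6393 -0.0983  0.156 ] [116.3  55.3]
bar L [ 0.6205 -0.1027  0.156 ] [97.  55.3]
```

>>> {"op": "step_arm", "data": {"rows": [{"dx":0,"dy":0,"dz":0.5,"turn":0},{"dx":0,"dy":0,"dz":0.5,"turn":0},{"dx":0,"dy":0,"dz":0.4,"turn":0},{"dx":0,"dy":0,"dz":0.25,"turn":0},{"dx":0,"dy":0,"dz":0.15,"turn":0},{"dx":0,"dy":0,"dz":0.1,"turn":0},{"dx":0,"dy":0,"dz":0.08,"turn":0},{"dx":0,"dy":0,"dz":0,"turn":0}]}}

```text
time: 9.6
eef_pos: [0.6431, -0.1596, 0.122]
tool_rot: [1.947, 2.466, -0.0]
ft_force: [-0.6, 0.3, -2.6]
finger_gap: 0.202
finger_force: 78.4
```

```bash
python3 - <<'E'
from h import *
go([.6423,-.1596,.1207],13.4)
E
```

```text
t 9.6 tcp [ 0.6431 -0.1596  0.122 ] yawy 13.42 F [-0.57  0.25 -2.56] units [ 0.005 -0.02   0.032] turn 0.002
```

>>> {"op": "step_arm", "data": {"rows": [{"dx":0,"dy":-0.1,"dz":0,"turn":0},{"dx":0,"dy":-0.14,"dz":0,"turn":0},{"dx":0,"dy":-0.14,"dz":0,"turn":0},{"dx":0,"dy":-0.14,"dz":0,"turn":0},{"dx":0,"dy":-0.14,"dz":0,"turn":0},{"dx":0,"dy":-0.14,"dz":0,"turn":0},{"dx":0,"dy":-0.14,"dz":0,"turn":0},{"dx":0,"dy":-0.14,"dz":0,"turn":0},{"dx":0,"dy":-0.14,"dz":0,"turn":0},{"dx":0,"dy":-0.14,"dz":0,"turn":0},{"dx":0,"dy":-0.14,"dz":0,"turn":0},{"dx":0,"dy":-0.14,"dz":0,"turn":0}]}}

```text
time: 11.1
eef_pos: [0.579, -0.1749, 0.1219]
tool_rot: [1.947, 2.466, 0.0]
ft_force: [-0.1, 0.2, -3.2]
finger_gap: 0.201
finger_force: 78.4
```

>>> {"op": "step_arm", "data": {"rows": [{"dx":0,"dy":-0.14,"dz":0,"turn":0},{"dx":0,"dy":-0.14,"dz":0,"turn":0},{"dx":0,"dy":-0.14,"dz":0,"turn":0},{"dx":0,"dy":-0.14,"dz":0,"turn":0},{"dx":0,"dy":-0.14,"dz":0,"turn":0},{"dx":0,"dy":-0.14,"dz":0,"turn":0},{"dx":0,"dy":-0.14,"dz":0,"turn":0},{"dx":0,"dy":0,"dz":0,"turn":0}]}}

```text
time: 12.1
eef_pos: [0.5406, -0.1839, 0.1219]
tool_rot: [-1.947, -2.465, 0.0]
ft_force: [-0.3, 0.1, -2.7]
finger_gap: 0.201
finger_force: 78.3
```

```bash
python3 - <<'E'
from h import *
p=shot('wrist','w4.png')
go([.6423,-.1596,.1207],13.4)
E
```

```text
t 12.15 tcp [ 0.5409 -0.184   0.1219] yawy 13.4 F [ 0.83 -0.36 -2.75] units [0.006 2.606 0.03 ] turn 0.0
```

View pics/w4.png

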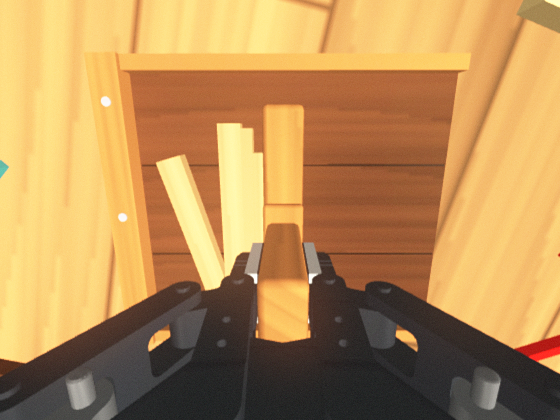

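The view shows three sticks packed side by side against the tines (columns 218–263). The fourth is still askew, from (172,160) to (215,285), nearer the batten, whose pegs are at (106,101) and (122,217). I'll keep combing, slower.

>>> {"op": "step_arm", "data": {"rows": [{"dx":0,"dy":-0.1,"dz":0,"turn":0},{"dx":0,"dy":-0.1,"dz":0,"turn":0},{"dx":0,"dy":-0.1,"dz":0,"turn":0},{"dx":0,"dy":-0.1,"dz":0,"turn":0},{"dx":0,"dy":-0.1,"dz":0,"turn":0},{"dx":0,"dy":-0.1,"dz":0,"turn":0},{"dx":0,"dy":-0.1,"dz":0,"turn":0},{"dx":0,"dy":-0.1,"dz":0,"turn":0},{"dx":0,"dy":0,"dz":0,"turn":0}]}}

```text
time: 13.28
eef_pos: [0.5094, -0.1913, 0.1218]
tool_rot: [-1.946, -2.465, 0.001]
ft_force: [-0.0, 0.2, -2.5]
finger_gap: 0.199
finger_force: 78.3
```

```bash
cat >> h.py <<'E'
def tray():
    s,p,Rt=pose(); a=np.radians(13.4); u=np.array([np.cos(a),np.sin(a)])
    F=np.array(s['ft_force']); print('t',round(s['time'],2),'trayx',round(1e3*(u@(p[:2]-[.541,-.1815])),1),'z',p[2].round(4),'Fx',(u@F[:2]).round(2),'Fz',F[2].round(2),'yaw',yawy(Rt).round(2),'torque',np.array(s['torque']).round(2))
E
python3 - <<'E'
from h import *
p=shot('wrist'); cv2.imwrite('pics/w5.png',p['color'][40:340,60:360,::-1]); tray()
E
```

```text
t 13.32 trayx -32.9 z 0.1218 Fx -0.34 Fz -2.05 yaw 13.41 torque [-0.03  0.02  0.01]
```

View pics/w5.png

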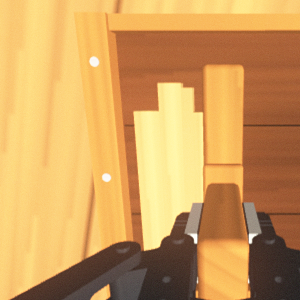

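All four sticks now lie parallel at columns 135–203 of the crop, with a small gap left to the batten. I'll creep on by feel.

>>> {"op": "step_arm", "data": {"rows": [{"dx":0,"dy":-0.05,"dz":0,"turn":0},{"dx":0,"dy":-0.05,"dz":0,"turn":0},{"dx":0,"dy":-0.05,"dz":0,"turn":0},{"dx":0,"dy":-0.05,"dz":0,"turn":0},{"dx":0,"dy":0,"dz":0,"turn":0}]}}

```text
time: 13.95
eef_pos: [0.502, -0.1932, 0.1219]
tool_rot: [-1.947, -2.465, 0.0]
ft_force: [1.3, -1.1, -2.0]
finger_gap: 0.205
finger_force: 78.3
```

```bash
python3 -c "
from h import *
tray()"
```

```text
t 13.95 trayx -40.6 z 0.1219 Fx 0.99 Fz -2.01 yaw 13.41 torque [-0.04 -0.01  0.01]
```

>>> {"op": "step_arm", "data": {"rows": [{"dx":0,"dy":-0.03,"dz":0,"turn":0},{"dx":0,"dy":-0.03,"dz":0,"turn":0},{"dx":0,"dy":0,"dz":0,"turn":0}]}}

```text
time: 14.32
eef_pos: [0.4998, -0.1938, 0.1219]
tool_rot: [-1.947, -2.466, 0.0]
ft_force: [0.9, 0.3, -2.5]
finger_gap: 0.202
finger_force: 78.3
```

```bash
python3 -c "
from h import *
tray()"
```

```text
t 14.32 trayx -42.9 z 0.1219 Fx 0.93 Fz -2.45 yaw 13.42 torque [-0.01 -0.   -0.02]
```

>>> {"op": "step_arm", "data": {"rows": [{"dx":0,"dy":-0.02,"dz":0,"turn":0},{"dx":0,"dy":-0.02,"dz":0,"turn":0},{"dx":0,"dy":0,"dz":0,"turn":0}]}}

```text
time: 14.7
eef_pos: [0.4983, -0.1941, 0.1219]
tool_rot: [-1.947, -2.466, 0.0]
ft_force: [0.9, 0.7, -3.1]
finger_gap: 0.202
finger_force: 78.3
```

```bash
python3 -c "
from h import *
tray()"
```

```text
t 14.7 trayx -44.5 z 0.1219 Fx 1.07 Fz -3.11 yaw 13.42 torque [ 0.02 -0.04  0.02]
```

>>> {"op": "step_arm", "data": {"rows": [{"dx":0,"dy":-0.02,"dz":0,"turn":0},{"dx":0,"dy":-0.02,"dz":0,"turn":0},{"dx":0,"dy":0,"dz":0,"turn":0}]}}

```text
time: 15.08
eef_pos: [0.4972, -0.1945, 0.122]
tool_rot: [1.947, 2.465, 0.001]
ft_force: [0.9, 0.6, -3.2]
finger_gap: 0.204
finger_force: 78.2
```

```bash
python3 -c "
from h import *
tray()"
```

```text
t 15.07 trayx -45.6 z 0.122 Fx 0.99 Fz -3.21 yaw 13.4 torque [ 0.26 -0.43  0.09]
```

>>> {"op": "step_arm", "data": {"rows": [{"dx":0,"dy":0,"dz":0,"turn":0}]}}

```text
time: 15.2
eef_pos: [0.4972, -0.1945, 0.122]
tool_rot: [1.946, 2.465, 0.001]
ft_force: [1.8, -0.5, -2.4]
finger_gap: 0.197
finger_force: 78.2
```

```bash
python3 -c "
from h import *
for i in range(4):
  tray(); print(robot.sense()['ft_force']); shot('top')"
```

```text
t 15.2 trayx -45.6 z 0.122 Fx 1.6 Fz -2.36 yaw 13.41 torque [ 0.34 -0.55  0.08]
[ 1.77063941 -0.5096839  -2.3557259 ]
t 15.25 trayx -45.6 z 0.122 Fx 2.66 Fz -3.28 yaw 13.41 torque [ 0.33 -0.54  0.05]
[ 2.23470702  2.11413135 -3.28452259]
t 15.3 trayx -45.6 z 0.122 Fx 2.69 Fz -4.02 yaw 13.41 torque [ 0.34 -0.57  0.06]
[ 2.49764286  1.12451146 -4.01940712]
t 15.35 trayx -45.6 z 0.122 Fx 3.29 Fz -2.82 yaw 13.41 torque [ 0.4  -0.56  0.06]
[ 2.90568557  2.01977142 -2.82338007]
```

>>> {"op": "step_arm", "data": {"rows": [{"dx":0,"dy":-0.012,"dz":0,"turn":0},{"dx":0,"dy":0,"dz":0,"turn":0},{"dx":0,"dy":0,"dz":0,"turn":0}]}}

```text
time: 15.78
eef_pos: [0.4969, -0.1946, 0.122]
tool_rot: [1.947, 2.464, 0.001]
ft_force: [3.8, 3.3, -2.8]
finger_gap: 0.199
finger_force: 78.3
```

```bash
python3 -c "
from h import *
for i in range(3):
  tray(); print(robot.sense()['ft_force']); shot('top')"
```

```text
t 15.78 trayx -45.9 z 0.122 Fx 4.43 Fz -2.83 yaw 13.39 torque [ 0.64 -1.15  0.1 ]
[ 3.76807457  3.29114836 -2.83082324]
t 15.82 trayx -45.9 z 0.1221 Fx 5.09 Fz -2.68 yaw 13.39 torque [ 0.6  -1.12  0.07]
[ 4.65746154  2.41084266 -2.68056109]
t 15.88 trayx -45.9 z 0.1221 Fx 3.08 Fz -2.62 yaw 13.4 torque [ 0.68 -1.06  0.01]
[ 2.512258    2.73257664 -2.61828159]
```

>>> {"op": "step_arm", "data": {"rows": [{"dx":0,"dy":-0.008,"dz":0,"turn":0},{"dx":0,"dy":0,"dz":0,"turn":0},{"dx":0,"dy":0,"dz":0,"turn":0},{"dx":0,"dy":0,"dz":0,"turn":0}]}}

```text
time: 16.42
eef_pos: [0.4968, -0.1946, 0.1221]
tool_rot: [1.946, 2.464, 0.002]
ft_force: [4.4, 2.8, -3.1]
finger_gap: 0.2
finger_force: 78.3
```

```bash
python3 -c "
from h import *
F=[]
for i in range(6):
  s=robot.sense(); F.append([*s['ft_force'],*s['torque']]); shot('wrist')
print(np.mean(F,0).round(2)); tray()"
```

```text
[ 4.99  3.04 -2.79  0.74 -1.21  0.08]
t 16.73 trayx -46.0 z 0.1221 Fx 5.14 Fz -2.77 yaw 13.39 torque [ 0.79 -1.19  0.08]
```

>>> {"op": "step_arm", "data": {"rows": [{"dx":0,"dy":-0.006,"dz":0,"turn":0},{"dx":0,"dy":0,"dz":0,"turn":0},{"dx":0,"dy":0,"dz":0,"turn":0},{"dx":0,"dy":0,"dz":0,"turn":0}]}}

```text
time: 17.23
eef_pos: [0.4968, -0.1946, 0.1221]
tool_rot: [1.946, 2.464, 0.002]
ft_force: [5.3, 3.7, -2.6]
finger_gap: 0.199
finger_force: 78.3
```

```bash
python3 -c "
from h import *
F=[]
for i in range(4):
  s=robot.sense(); F.append([*s['ft_force'],*s['torque']]); p=shot('wrist')
print(np.mean(F,0).round(2)); tray()
cv2.imwrite('pics/w6.png',cv2.resize(p['color'][40:340,60:460,::-1],None,fx=2,fy=2))"
```

```text
[ 5.25  3.46 -2.76  0.79 -1.29  0.08]
t 17.43 trayx -46.1 z 0.1221 Fx 5.01 Fz -2.58 yaw 13.38 torque [ 0.86 -1.21  0.07]
```

View pics/w6.png

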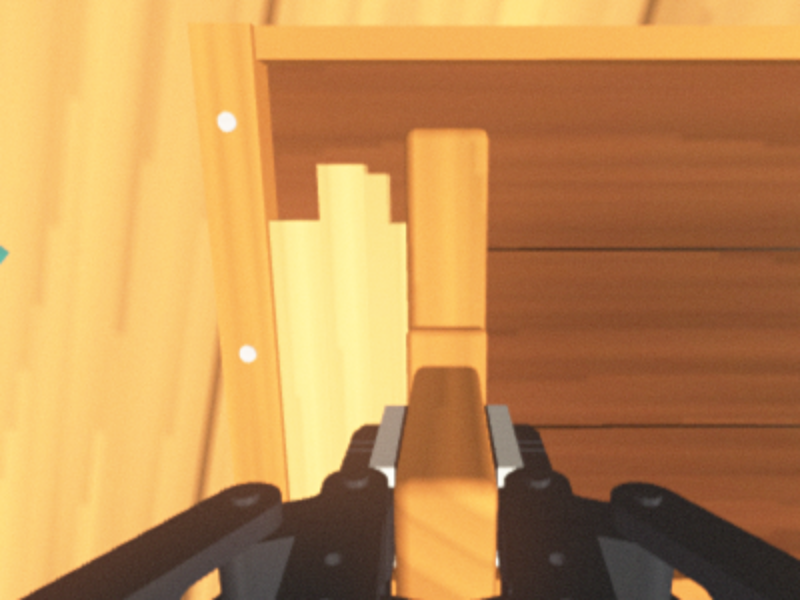

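The four sticks lie parallel and gap-free between the batten (column 270–285) and the rake, with about 6 N on the row. Now I'll back off, lift and return the rake.

>>> {"op": "step_arm", "data": {"rows": [{"dx":0,"dy":0.03,"dz":0,"turn":0},{"dx":0,"dy":0.05,"dz":0,"turn":0},{"dx":0,"dy":0.2,"dz":0,"turn":0},{"dx":0,"dy":0.3,"dz":0,"turn":0},{"dx":0,"dy":0,"dz":-0.4,"turn":0},{"dx":0,"dy":0,"dz":-0.7,"turn":0},{"dx":0,"dy":0,"dz":-0.9,"turn":0},{"dx":0,"dy":0,"dz":0,"turn":0.8},{"dx":0,"dy":0,"dz":0,"turn":0.8},{"dx":0,"dy":0,"dz":0,"turn":0.69},{"dx":0,"dy":0,"dz":0,"turn":0},{"dx":0,"dy":0,"dz":0,"turn":0}]}}

```text
time: 18.92
eef_pos: [0.5183, -0.1893, 0.2024]
tool_rot: [2.312, 2.126, -0.0]
ft_force: [-0.2, -0.4, -2.7]
finger_gap: 0.2
finger_force: 78.6
```

```bash
python3 -c "
from h import *
go([.5523,.1871,.2],-4.88)"
```

```text
t 18.93 tcp [ 0.5183 -0.1893  0.2024] yawy -4.81 F [-0.2  -0.38 -2.67] units [9.449 0.057 0.057] turn 0.008
```

>>> {"op": "step_arm", "data": {"rows": [{"dx":0.86,"dy":0.005,"dz":0,"turn":0},{"dx":0.86,"dy":0.005,"dz":0,"turn":0},{"dx":0.86,"dy":0.005,"dz":0,"turn":0},{"dx":0.86,"dy":0.005,"dz":0,"turn":0},{"dx":0.86,"dy":0.005,"dz":0,"turn":0},{"dx":0.86,"dy":0.005,"dz":0,"turn":0},{"dx":0.86,"dy":0.005,"dz":0,"turn":0},{"dx":0.86,"dy":0.005,"dz":0,"turn":0},{"dx":0.86,"dy":0.005,"dz":0,"turn":0},{"dx":0.86,"dy":0.005,"dz":0,"turn":0},{"dx":0.86,"dy":0.005,"dz":0,"turn":0},{"dx":0,"dy":0,"dz":0,"turn":0}]}}

```text
time: 20.42
eef_pos: [0.5528, 0.1897, 0.202]
tool_rot: [-2.31, -2.13, -0.001]
ft_force: [0.5, 0.4, -2.3]
finger_gap: 0.198
finger_force: 78.5
```

```bash
python3 -c "
from h import *
go([.5523,.1871,.2],-4.88)"
```

```text
t 20.43 tcp [0.5528 0.1897 0.202 ] yawy -4.65 F [ 0.51  0.37 -2.34] units [-0.067 -0.008  0.05 ] turn 0.029
```

Next I'll lower it to 1 mm above the taught height (total 83 mm, about 2.08 units).

>>> {"op": "step_arm", "data": {"rows": [{"dx":-0.065,"dy":-0.01,"dz":0,"turn":0.03},{"dx":0,"dy":0,"dz":0.5,"turn":0},{"dx":0,"dy":0,"dz":0.5,"turn":0},{"dx":0,"dy":0,"dz":0.4,"turn":0},{"dx":0,"dy":0,"dz":0.3,"turn":0},{"dx":0,"dy":0,"dz":0.2,"turn":0},{"dx":0,"dy":0,"dz":0.15,"turn":0},{"dx":0,"dy":0,"dz":0,"turn":0},{"dx":0,"dy":0,"dz":0,"turn":0}]}}

```text
time: 21.55
eef_pos: [0.5526, 0.1851, 0.1203]
tool_rot: [2.318, 2.119, 0.001]
ft_force: [-0.0, 0.1, -2.3]
finger_gap: 0.202
finger_force: 78.7
```

```bash
python3 -c "
from h import *
go([.5523,.1871,.1177],-4.88)"
```

```text
t 21.55 tcp [0.5526 0.1851 0.1203] yawy -5.13 F [-0.01  0.07 -2.26] units [ 0.05  -0.012  0.065] turn -0.031
```

>>> {"op": "step_arm", "data": {"rows": [{"dx":0.05,"dy":-0.01,"dz":0.04,"turn":0},{"dx":0,"dy":0,"dz":0.02,"turn":0},{"dx":0,"dy":0,"dz":0,"turn":0},{"dx":0,"dy":0,"dz":0,"turn":0}]}}

```text
time: 22.05
eef_pos: [0.5521, 0.1872, 0.1178]
tool_rot: [2.319, 2.12, 0.001]
ft_force: [0.8, 0.4, -0.5]
finger_gap: 0.205
finger_force: 78.9
```

```bash
python3 -c "
from h import *
go([.5523,.1871,.1177],-4.88)"
```

```text
t 22.05 tcp [0.5521 0.1872 0.1178] yawy -5.14 F [ 0.79  0.39 -0.53] units [-0.001  0.004  0.002] turn -0.032
```

>>> {"op": "step_arm", "data": {"rows": [{"dx":0,"dy":0,"dz":0,"turn":0},{"dx":0,"dy":0,"dz":0,"turn":0},{"dx":0,"dy":0,"dz":0,"turn":0},{"dx":0,"dy":0,"dz":0,"turn":0},{"dx":0,"dy":0,"dz":0,"turn":0},{"dx":0,"dy":0,"dz":0,"turn":0}], "gripper": 1}}

```text
time: 22.8
eef_pos: [0.552, 0.1869, 0.1175]
tool_rot: [-2.319, -2.12, 0.0]
ft_force: [-0.5, 0.8, -0.2]
finger_gap: 0.999
finger_force: 0.0
```

>>> {"op": "step_arm", "data": {"rows": [{"dx":0,"dy":0,"dz":-0.2,"turn":0},{"dx":0,"dy":0,"dz":-0.7,"turn":0},{"dx":0,"dy":0,"dz":-0.9,"turn":0},{"dx":0,"dy":0,"dz":-0.9,"turn":0},{"dx":0,"dy":-0.42,"dz":-0.75,"turn":0},{"dx":0,"dy":0,"dz":0,"turn":0},{"dx":0,"dy":0,"dz":0,"turn":0}]}}

```text
time: 23.68
eef_pos: [0.5351, 0.1884, 0.2553]
tool_rot: [2.319, 2.12, -0.0]
ft_force: [-0.4, 0.2, -0.5]
finger_gap: 1.0
finger_force: 0.0
```

```bash
python3 - <<'E'
from h import *
p=shot('wrist','w7.png'); t=shot('top','t7.png')
go([.5353,.1893,.2563],-4.86)
a=cv2.cvtColor(cv2.imread('pics/w2.png'),6).astype(np.float32)[100:280,255:340]; b=cv2.cvtColor(cv2.imread('pics/w7.png'),6).astype(np.float32)[100:280,255:340]
print(cv2.phaseCorrelate(a,b), abs(a-b).mean())
for q in ['rake_grip']: find(p,q)
for q in ['stick1_center','cheese1_center','brush_center']: find(t,q)
A=np.radians(13.4);M=np.array([[np.cos(A),-np.sin(A)],[np.sin(A),np.cos(A)]]);c=np.array([.541,-.1815])
# rectified tray: 1px=1mm, brightness profile along x
src=np.float32([px(t,[*(c+M@v),.026])[0] for v in np.array([[-.13,.11],[.13,.11],[.13,-.11],[-.13,-.11]])])
H=cv2.getPerspectiveTransform(src,np.float32([[0,0],[260,0],[260,220],[0,220]]))
r=cv2.warpPerspective(t['color'],H,(260,220)); g=r.mean(2)
for y0,y1 in [(60,75),(90,105),(125,140),(145,160)]: print(y0,g[y0:y1].mean(0)[:130:4].round().astype(int).tolist())
E
```

```text
t 23.77 tcp [0.535  0.1883 0.2543] yawy -5.15 F [-0.34 -0.19 -0.08] units [ 0.026  0.005 -0.049] turn -0.037
((0.3726695900205286, -0.7264844129801702), 0.9876991760583571) 4.1353593
stick1_center 0.54 [ 0.448 -0.217  0.026] [363. 241.]
cheese1_center 0.6 [ 0.546 -0.409  0.038] [430. 205.]
brush_center 0.77 [0.734 0.013 0.039] [280. 142.]
60 [109, 107, 111, 112, 113, 114, 124, 133, 140, 140, 136, 137, 142, 144, 139, 133, 130, 129, 135, 138, 124, 89, 67, 65, 64, 64, 63, 63, 62, 62, 60, 60, 59]
90 [110, 116, 114, 114, 116, 116, 127, 139, 145, 145, 139, 138, 143, 145, 139, 134, 133, 134, 141, 144, 129, 92, 68, 66, 66, 65, 64, 63, 63, 62, 62, 61, 59]
125 [122, 119, 112, 110, 111, 117, 129, 139, 144, 145, 140, 138, 141, 144, 140, 136, 135, 135, 139, 143, 130, 96, 73, 71, 71, 71, 69, 69, 69, 67, 67, 66, 65]
145 [124, 119, 112, 109, 112, 117, 129, 139, 144, 145, 141, 137, 139, 140, 138, 136, 136, 136, 140, 142, 129, 96, 73, 72, 72, 71, 70, 69, 70, 69, 67, 66, 65]
```

The row is solid and parallel with no dark gaps. The rake sits within a pixel of its original picture, and the bystanders haven't moved.

```bash
python3 -c "
from station import robot
print(robot.hand_in())"
```

```text
the job is handed in; nothing more can be done
None
```

I combed the four sticks into a tight, parallel row against the batten, pressed them at about 6 N, hung the rake back in its rest and handed the job in at about 24 s; no verdict was reported back.

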